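# Pack the sherds of a broken jug into the finds tray

### The job

Pack the three pieces of the broken jug into the dishes of the finds tray: the round hollow base in the round dish, the curved handle in the oblong dish and the tube-shaped neck in the square dish, each resting flat on the floor of its dish, the base hollow side up and the neck upright. The pieces are fragile, so set them down rather than drop them. The straight clay bar and the loom weight (the flat disc with the small hole) belong to another find: leave them and the jar where they are, and leave the dishes in their places in the tray.

Things in the scene. Friction and masses are not known exactly. Their poses are not given: they have to be found in the camera images.
- base: base of the broken jug, unglazed terracotta: a shallow round cup with a jagged rim, 50 mm across at the foot and 54 mm at the rim, 24 mm high (chips of the rim to 27 mm), wall 6 mm, hollow 17 mm deep from above, 60 g. Stands hollow side up. Origin: centre of its underside, z up. Loose, fragile
- handle: handle of the broken jug, unglazed terracotta: a round bar 20 mm thick bent in a C (mean radius 32 mm, 120 degrees), lying flat, 75 mm long along its y, 36 mm over all along its x, 20 mm high, 50 g. Origin: centre of that outline, at the underside, z up; the bar's middle is 8 mm towards +x of it (grip there, closing along x), the ends point to -x. Loose, fragile
- neck: neck of the broken jug, unglazed terracotta: an upright open tube, 38 mm outside, 28 mm inside, 45 mm tall, 50 g. Origin: centre of its underside, z up. Loose, fragile
- bar: look-alike, not of the jug: a straight unglazed terracotta bar, 20 mm wide (its x), 76 mm long (its y), 20 mm high. Origin: centre of its underside. Loose; to be left alone
- weight: look-alike, not of the jug: a loom weight, a flat-topped thick unglazed terracotta disc 54 mm across and 22 mm high with a 16 mm hole through its middle. Origin: centre of its underside. Loose; to be left alone
- dish_round: round grey plastic dish, 92 mm outside, 86 mm inside, wall 16 mm high, floor 3 mm thick, 120 g. Origin: centre of its underside, which stands 4 mm above the bench on the tray's floor. Loose in the tray
- dish_long: oblong grey plastic dish, outside 70 mm (its x) by 110 mm (its y), inside 64 x 104 mm, wall 16 mm high, floor 3 mm thick, 120 g. Origin: centre of its underside, 4 mm above the bench. Loose in the tray
- dish_square: square grey plastic dish, 84 mm outside, 78 mm inside, wall 16 mm high, floor 3 mm thick, 120 g. Origin: centre of its underside, 4 mm above the bench. Loose in the tray
- tray: white finds tray, fixed to the bench, 338 mm (its x) by 138 mm (its y), rim 20 mm high, wall and floor 4 mm thick. Origin: centre of its underside on the bench. The three dishes stand in a row along its x, about 105 mm apart, in any order
- jar: white jar with a black lid, a bystander, 66 mm across and 90 mm tall, standing beyond the sherds. Origin: centre of its underside. A second smaller jar and a brush lie beyond the work too, and a black jar lid lies between the sherds and the robot base, 64 mm across, 14 mm high
Mind the look-alikes: they are no part of the job. Leave any purple or yellow look-alike of the neck alone.

How it is judged:
By the outcome, as a careful person would: the job done as asked, in the order asked, and still so for the second after the job is handed in, with the robot touching nothing.
It also fails if it takes over 80 s, if anything falls off the work surface, if the arm or the gripper's body presses on something with over 40 N, if the wrist force passes 120 N, or if a joint passes its speed limit or range.

### The arm

A 6-joint arm with a two-finger parallel gripper is mounted at the origin on the work surface. World frame = base frame: x ahead of the robot, y to its left, z up, the work surface at z = 0. Lengths are in m, angles in rad, forces in N, time in s.
With the tool pointing down it reaches from about 0.35 to 0.95 m from the base axis. Payload 17.4 kg.
Tool frame: the origin (TCP) lies on the centre line of the jaws, within the pads' length; the fingertips stand 25 mm ahead of it and the grasp point (between the pads) lies 6 mm ahead of it (env.tip_extent is the distance from the TCP to the fingertips, in m); z points along the fingers, y is the line along which they close (so a half turn about z gives the same grasp; the last joint's range is limited). The gripper opens to 93 mm and grips with 3 to 60 N. Pads are 15 mm wide; open, the fingers measure 128 mm over their backs; the gripper's body (75 mm by 188 mm) begins 65 mm behind the grasp point.
Start: joints at [-1.27, 0.116, 1.442, -0, 1.584, -0.038], TCP at [0.224, -0.637, 0.244] pointing down, gripper open.
Joint ranges: [-2.83, 2.83], [-0.83, 2.19], [0.07, 2.5], [-1.14, 4.28], [0.01, 3], [-2.97, 2.97]. Speed limits (rad/s): [1.89, 1.89, 2.22, 3.14, 3.14, 3.14].

### API

Orientations are given as a rotation vector (axis times angle).
In Python, from bench import env gives the robot as it stands.
- The arm moves only by the tool drive_tool, never from a script. Its arguments are lists of equal length, an entry for each row: "delta_pos": the shift along the tool's x, y, z in mm, a list of three; "yaw": the turn about the tool's z in degrees; "gripper": the closure, from -1 (fully open) to 1 (shut). A call has 1 to 10 rows; each row shifts and turns the commanded pose from where the row before left it, along the tool's axes as they then stand; what a row does not reach is not made up. A row lasts 1/10 s, in which the tool goes at most 50 mm and 8.59 degrees, less where a joint would pass 70% of its speed; a pose out of reach is approached as far as the arm can. A call is refused whole if a number of a shift passes 50 or a number of a turn 8.59, either way. A call with a gripper value outside its range is refused whole. The fingers move at their own pace and stop on an object; "newtons" is the grip in N (left out, the last holds). Time passes only in rows, so rows that do not move let the fingers close. It gives the time, the measured TCP pose, the force, the opening and the grip force at its end, in the units of the state.
- env.get_state(): the state, without advancing time (a new reading comes with each control period).
- env.grab_frame(name): name is "side" or "top" or "wrist"; returns the picture (420x560x3 uint8, red, green, blue); there is no depth.
- env.camera_info(name): a dict with "vfov" (degrees; the focal length in pixels is half the picture's height over the tangent of half this angle, whatever the lens; pixels are square), "cx", "cy" (the principal point, pixels), "T" (4x4, takes a point from camera to world coordinates); the wrist camera has in their place "tool_from_camera" (4x4, takes a point from camera to tool coordinates, whose origin is the TCP and whose axes are the flange's). Camera axes: x right, y down, z forward; pixel columns grow to the right and rows downward; lengths in m; the calibration is good to about 2 mm. The wrist camera is an equidistant fisheye: a pixel r from the principal point sees the ray r / f radians off the axis. A picture is of the moment at which its call begins: read the wrist's pose just before it. camera_info takes no time and is no camera call.
- env.finish_job(): hands the job in; it is judged then, once.
Trained networks look in the newest picture that a camera, given by its name, has taken for a name from the list of things; names that differ only in an ending like _2 or _b are one class to them, and where a whole thing is asked for, a point or a joint stands for the part that bears it (a point fixed in the world has none). Each returns a list of dicts, best first, with "score" (0 to 1); they miss things now and then, are a little off and sometimes report something else, mostly with a low value. They report only what shows in the picture. A call takes as long as a camera call. They do not tell look-alikes from the thing itself.
- env.recognise(thing, camera): "point" ([x, y, z] in m, in world coordinates, good to about 4 mm: the middle of the surface that is visible of it).
The state is a dict: "clock": time; "joints": joint angles; "joint_vel": joint speeds; "joint_torque": joint torques, N m; "eef_pos": TCP position; "eef_rot": TCP orientation; "wrist_force": force on the tool from outside, world axes, zero at the start; "ft_torque": the same for the moment, N m; "grip_width": opening from 0.0 (shut) to 1.0 (fully open); "finger_force": force on a finger pad.
Only numpy, scipy, OpenCV 4.12 (cv2) and the standard library are available. Lean on these libraries where they do the work, as an engineer would, in place of code of your own. Each camera call takes 0.05 s, during which the arm holds its last target. There are 200 camera calls.

## Working session

There is one attempt and no reset: what is moved stays moved. The work goes in short steps, Python scripts to look and compute and a tool call to move; the robot and the scene stay as the last step left them, time stands still between calls to the robot, and variables do not carry over. Pictures are saved under pics/ and viewed, at most 14 in all, crops included, and the job is handed in when it is done.

Besides the shell and the picture viewer there is one more tool, called after "Emit:" as name(argument=value, ...) on one line, values as JSON. drive_tool: Moves the arm, as the interface text tells. Its arguments: {"type":"object","properties":{"delta_pos":{"type":"array","items":{"type":"array","items":{"type":"number"}}},"yaw":{"type":"array","items":{"type":"number"}},"gripper":{"type":"array","items":{"type":"number"}},"newtons":{"type":"number"}},"required":["delta_pos","yaw","gripper"]}

```bash
mkdir -p pics
cat > h.py <<'E'
import numpy as np, cv2
from scipy.spatial.transform import Rotation as R
from bench import env
def shot(c,f):
    im=env.grab_frame(c); cv2.imwrite('pics/'+f,cv2.cvtColor(np.asarray(im),cv2.COLOR_RGB2BGR)); return im
def cam(c):
    i=env.camera_info(c); return i, 210/np.tan(np.radians(i['vfov'])/2)
def px2w(c,u,v,z):
    i,f=cam(c);T=np.array(i['T']);d=T[:3,:3]@np.array([(u-i['cx'])/f,(v-i['cy'])/f,1]);o=T[:3,3]
    return o+d*(z-o[2])/d[2]
def w2px(c,p):
    i,f=cam(c);q=np.linalg.inv(np.array(i['T']))@np.append(p,1);return i['cx']+f*q[0]/q[2],i['cy']+f*q[1]/q[2]
E
python3 - <<'E'
from h import *
shot('top','t0.png');shot('side','s0.png')
s=env.get_state();print(s['eef_pos'],s['eef_rot'],s['clock'],env.tip_extent)
for n in 'base handle neck bar weight dish_round dish_long dish_square tray jar'.split():
    for r in env.recognise(n,'top')[:3]: print(n,round(r['score'],2),np.round(r['point'],3),np.round(w2px('top',r['point'])))
print(env.camera_info('top'));print(env.get_state()['clock'])
print(R.from_rotvec(s['eef_rot']).as_matrix().round(3))
E
```

```text
[ 0.22427755 -0.63648565  0.2429549 ] [-3.09559756e+00 -5.29401555e-01  2.48999965e-04] 0.1 0.025
base 0.77 [ 0.466 -0.355  0.01 ] [448. 262.]
handle 0.55 [ 0.567 -0.34   0.02 ] [438. 213.]
neck 0.71 [ 0.378 -0.088  0.043] [322. 308.]
neck 0.55 [ 0.376 -0.001  0.043] [278. 310.]
neck 0.42 [ 0.458 -0.048  0.047] [301. 268.]
bar 0.59 [ 0.602 -0.039  0.017] [295. 200.]
bar 0.2 [ 0.79  -0.076  0.089] [310. 103.]
weight 0.62 [ 0.532 -0.17   0.022] [358. 232.]
dish_round 0.86 [0.53  0.199 0.01 ] [184. 237.]
dish_long 0.77 [0.426 0.194 0.006] [185. 287.]
dish_square 0.8 [0.63  0.209 0.005] [180. 192.]
tray 0.76 [ 0.523  0.208 -0.001] [180. 241.]
jar 0.61 [ 0.788 -0.076  0.087] [310. 105.]
{'vfov': 48.40512531735222, 'cx': 284.1831965853211, 'cy': 208.20233006196085, 'T': array([[-0.02133176, -0.98450943,  0.1740291 ,  0.41360463],
       [-0.9995619 ,  0.02457395,  0.01649648, -0.03303732],
       [-0.02051753, -0.17360096, -0.98460232,  0.99481115],
       [ 0.        ,  0.        ,  0.        ,  1.        ]])}
0.6
[[ 0.943  0.332 -0.   ]
 [ 0.332 -0.943  0.001]
 [ 0.    -0.001 -1.   ]]
```

View pics/t0.png

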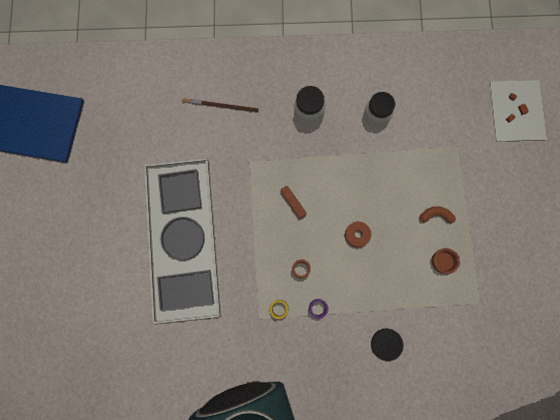

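View pics/s0.png

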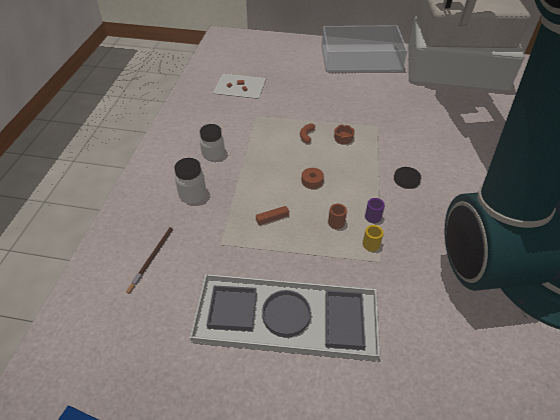

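Terracotta candidates in the top view:
- **Base:** hollow cup at (446,262). Its look-alike is the weight at (358,235), a disc with a small hole.
- **Handle:** curved C at (437,214). Its look-alike is the straight bar at (293,202).
- **Neck:** terracotta tube at (301,269). Its look-alikes are yellow (279,310) and purple (318,309).

The dishes are square (180,191), round (183,238) and oblong (186,291). I'll check these choices in a close crop while measuring.

```bash
cat > seg.py <<'E'
from h import *
im=cv2.cvtColor(cv2.imread('pics/t0.png'),cv2.COLOR_BGR2RGB)
def comp(mask,boxes):
    for n,(u,v,r,z) in boxes.items():
        m=np.zeros_like(mask);m[v-r:v+r,u-r:u+r]=mask[v-r:v+r,u-r:u+r]
        k,l,st,c=cv2.connectedComponentsWithStats(m);i=1+st[1:,4].argmax()
        cs,_=cv2.findContours((l==i).astype(np.uint8),cv2.RETR_EXTERNAL,cv2.CHAIN_APPROX_NONE)
        p=cs[0][:,0]; w=np.array([px2w('top',a,b,z)[:2] for a,b in p],np.float32)
        (cx,cy),(a,b),th=cv2.minAreaRect(w*1000)
        print(n,st[i,4],'rect c',round(cx,1),round(cy,1),'size',round(a,1),round(b,1),'ang',round(th,1),'circ',np.round(cv2.minEnclosingCircle(w*1000)[0],1),round(cv2.minEnclosingCircle(w*1000)[1],1))
        if n=='handle': print(' centroid',np.round(px2w('top',*c[i],z)*1000,1))
f=im.astype(int)
red=((f[...,0]-f[...,2]>30)&(f[...,0]-f[...,1]>20)).astype(np.uint8)
comp(red,dict(base=(446,262,22,.014),handle=(437,214,22,.010),neck=(301,269,16,.025),weight=(358,235,18,.011),bar=(293,202,22,.01)))
g=f.sum(2); dark=((g<310)).astype(np.uint8)
comp(dark,dict(rnd=(183,238,28,.012),long=(186,291,34,.012),sq=(180,191,26,.012)))
print([f[v,u] for u,v in [(183,238),(186,291),(180,191),(165,215),(150,240),(230,240)]])
a=cv2.resize(im[180:330,270:470],None,fx=3,fy=3,interpolation=cv2.INTER_CUBIC)
cv2.imwrite('pics/c0.png',a[...,::-1])
E
python3 seg.py
```

```text
base 504 rect c 468.5 -350.2 size 53.6 52.2 ang 85.6 circ [ 468.8 -350.4] 27.9
handle 335 rect c 566.7 -341.3 size 73.6 31.6 ang 86.4 circ [ 557.8 -340.7] 36.9
 centroid [ 567.4 -340.6   10. ]
neck 131 rect c 458.1 -48.7 size 36.2 36.4 ang 43.6 circ [458.6 -48.6] 19.0
weight 479 rect c 529.1 -171.0 size 53.2 52.7 ang 61.4 circ [ 528.5 -171. ] 27.6
bar 319 rect c 601.5 -35.4 size 75.9 20.1 ang 33.2 circ [602.4 -36.6] 38.1
rnd 1520 rect c 527.4 202.2 size 93.9 91.5 ang 44.5 circ [528. 201.] 47.7
long 1855 rect c 419.1 193.2 size 71.3 112.7 ang 6.3 circ [419.8 193.9] 65.2
sq 1588 rect c 630.2 208.2 size 88.8 87.4 ang 7.0 circ [629.9 209.1] 60.5
[array([85, 84, 84]), array([85, 82, 82]), array([87, 82, 85]), array([164, 164, 155]), array([75, 77, 71]), array([143, 136, 127])]
```

View pics/c0.png

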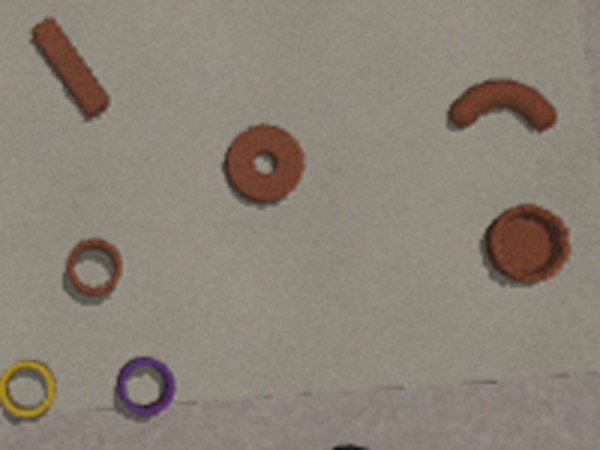

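The crop confirms it: base is the cup at crop (527,243), handle the C at (502,105), neck the terracotta tube at (93,267). The others are look-alikes. Next I turn the gripper so it closes along world x.

Emit:
drive_tool(delta_pos=[[0,0,0],[0,0,0],[0,0,0],[0,0,0],[0,0,0],[0,0,0],[0,0,0],[0,0,0],[0,0,0],[0,0,0]], yaw=[-7.8,-7.8,-7.8,-7.8,-7.8,-7.8,-7.8,-7.8,-7.8,0], gripper=[-1,-1,-1,-1,-1,-1,-1,-1,-1,-1], newtons=10)

```text
clock: 1.6
eef_pos: [0.2243, -0.6366, 0.2437]
eef_rot: [-2.226, -2.217, -0.0]
wrist_force: [-0.4, -0.2, -0.2]
grip_width: 1.001
finger_force: 0.0
```

Emit:
drive_tool(delta_pos=[[30,27,0],[30,27,0],[30,27,0],[30,27,0],[30,27,0],[30,27,0],[30,27,0],[30,27,0],[30,27,0],[16,1,0]], yaw=[0,0,0,0,0,0,0,0,0,0], gripper=[-1,-1,-1,-1,-1,-1,-1,-1,-1,-1])

```text
clock: 2.6
eef_pos: [0.4723, -0.3501, 0.2435]
eef_rot: [-2.231, -2.211, -0.001]
wrist_force: [-1.4, 0.1, 0.4]
grip_width: 1.0
finger_force: 0.0
```

```bash
cat >> h.py <<'E'
def wray(s,u,v):
    i,f=cam('wrist');x,y=u-i['cx'],v-i['cy'];r=np.hypot(x,y);a=r/f
    d=np.array([np.sin(a)*x/r,np.sin(a)*y/r,np.cos(a)]) if r else np.array([0,0,1.])
    M=np.eye(4);M[:3,:3]=R.from_rotvec(s['eef_rot']).as_matrix();M[:3,3]=s['eef_pos'];T=M@np.array(i['tool_from_camera'])
    return T[:3,3],T[:3,:3]@d
def wpx2w(s,u,v,z):
    o,d=wray(s,u,v);return o+d*(z-o[2])/d[2]
def stat():
    s=env.get_state();m=R.from_rotvec(s['eef_rot']).as_matrix()
    print('t',round(s['clock'],2),'pos',np.round(np.array(s['eef_pos'])*1000,1),'head',round(np.degrees(np.arctan2(m[1,0],m[0,0])),2),'zax',m[:,2].round(3),'F',np.round(s['wrist_force'],1),'w',s['grip_width'],s['finger_force']);return s
E
python3 - <<'E'
from h import *
s=stat();i,f=cam('wrist');print(i,f)
shot('wrist','w0.png')
for n in ['base','handle']:
    for r in env.recognise(n,'wrist')[:3]: print(n,r)
E
```

```text
t 2.6 pos [ 472.3 -350.1  243.5] head 89.49 zax [ 0.  0. -1.] F [-1.4  0.1  0.4] w 1.0002523008285296 0.0
{'vfov': 65.70646984690485, 'cx': 279.4759007134752, 'cy': 208.92840810702566, 'tool_from_camera': array([[-6.57116779e-04, -9.71702524e-01, -2.36207057e-01,
         6.62888750e-02],
       [ 9.99999699e-01, -5.41190273e-04, -5.55616876e-04,
        -6.44355661e-04],
       [ 4.12061358e-04, -2.36207352e-01,  9.71702587e-01,
        -1.41512528e-01],
       [ 0.00000000e+00,  0.00000000e+00,  0.00000000e+00,
         1.00000000e+00]])} 325.19226210127806
base {'point': [0.4658, -0.3511, 0.0088], 'score': 0.77}
handle {'point': [0.567, -0.3444, 0.019], 'score': 0.77}
```

View pics/w0.png

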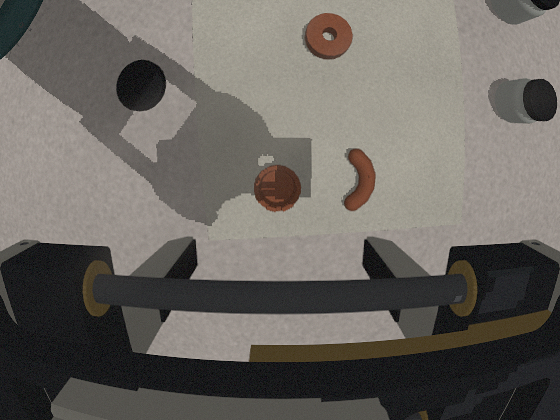

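The wrist view shows the base at (277,188) and the handle at (362,180), ends pointing left (-x). I'll segment both.

```bash
cat > wseg.py <<'E'
from h import *
def wseg(s,im,boxes,hull=True):
    f=np.asarray(im).astype(int); red=((f[...,0]-f[...,2]>18)&(f[...,0]>1.35*f[...,2])&(f[...,0]-f[...,1]>12)).astype(np.uint8)
    for n,(u,v,r,z) in boxes.items():
        m=np.zeros_like(red);m[max(v-r,0):v+r,u-r:u+r]=red[max(v-r,0):v+r,u-r:u+r]
        k,l,st,c=cv2.connectedComponentsWithStats(m);i=1+st[1:,4].argmax()
        p=np.argwhere(l==i)[:,::-1]
        w=np.array([wpx2w(s,a,b,z)[:2]*1000 for a,b in p],np.float32)
        (cx,cy),sz,th=cv2.minAreaRect(w);e=cv2.minEnclosingCircle(w)
        print(n,len(p),'rect',np.round((cx,cy),1),np.round(sz,1),round(th,1),'circ',np.round(e[0],1),round(e[1],1),'min',w.min(0).round(1),'max',w.max(0).round(1))
E
python3 - <<'E'
from h import *; from wseg import wseg
s=stat();im=env.grab_frame('wrist')
wseg(s,im,dict(base=(277,188,30,.014),handle=(360,180,36,.010),weight=(329,36,28,.011)))
E
```

```text
t 2.75 pos [ 470.2 -351.9  243.9] head 89.53 zax [ 0. -0. -1.] F [-0.9 -1.   0.4] w 0.9976174743369559 0.0
base 1722 rect [ 468.9 -349. ] [54.1 53.5] 89.5 circ [ 468.6 -349.3] 27.7 min [ 442.1 -376.1] max [ 495.6 -321.9]
handle 1112 rect [ 568.  -340.3] [73.8 35.4] 86.5 circ [ 559.2 -339.8] 36.9 min [ 548.8 -376.6] max [ 585.5 -303.1]Traceback (most recent call last):
  File "<stdin>", line 3, in <module>
  File "wseg.py", line 8, in wseg
    w=np.array([wpx2w(s,a,b,z)[:2]*1000 for a,b in p],np.float32)
                ~~~~~^^^^^^^^^
  File "h.py", line 19, in wpx2w
    o,d=wray(s,u,v);return o+d*(z-o[2])/d[2]
        ~~~~^^^^^^^
  File "h.py", line 14, in wray
    i,f=cam('wrist');x,y=u-i['cx'],v-i['cy'];r=np.hypot(x,y);a=r/f
        ~~~^^^^^^^^^
  File "h.py", line 7, in cam
    i=env.camera_info(c); return i, 210/np.tan(np.radians(i['vfov'])/2)
ValueError: time passes only in moves, steps and waits
```

Emit:
drive_tool(delta_pos=[[2.4,-1.5,30],[0,0,30],[0,0,30],[0,0,30],[0,0,30],[0,0,22],[0,0,16],[0,0,10],[0,0,6],[0,0,0]], yaw=[0,0,0,0,0,0,0,0,0,0], gripper=[-1,-1,-1,-1,-1,-1,-1,-1,-1,-1])

```text
clock: 3.8
eef_pos: [0.4687, -0.3502, 0.0396]
eef_rot: [-2.229, -2.213, 0.0]
wrist_force: [-0.6, -0.8, -0.4]
grip_width: 1.003
finger_force: 0.0
```

Emit:
drive_tool(delta_pos=[[0,0,0],[0,0,0],[0,0,0],[0,0,0],[0,0,0],[0,0,0],[0,0,0],[0,0,0],[0,0,0],[0,0,0]], yaw=[0,0,0,0,0,0,0,0,0,0], gripper=[0,0.2,0.3,0.4,0.5,0.6,0.7,0.8,0.8,0.8], newtons=8)

```text
clock: 4.8
eef_pos: [0.4688, -0.3499, 0.0398]
eef_rot: [2.229, 2.214, 0.0]
wrist_force: [0.8, 0.2, 3.2]
grip_width: 0.576
finger_force: 8.0
```

Emit:
drive_tool(delta_pos=[[0,0,-4],[0,0,-8],[0,0,-14],[0,0,-24],[0,0,-30],[0,0,-30],[0,0,-20],[0,0,-10],[0,0,0],[0,0,0]], yaw=[0,0,0,0,0,0,0,0,0,0], gripper=[0.8,0.8,0.8,0.8,0.8,0.8,0.8,0.8,0.8,0.8])

```text
clock: 5.8
eef_pos: [0.4686, -0.3497, 0.1789]
eef_rot: [-2.228, -2.213, 0.0]
wrist_force: [-0.3, 0.0, -0.7]
grip_width: 0.576
finger_force: 8.0
```

Emit:
drive_tool(delta_pos=[[10,1,0],[20,2,0],[30,3,0],[35,4,0],[35,4,0],[35,4,0],[35,4,0],[35,4,0],[35,4,0],[35,4,0]], yaw=[0,0,0,0,0,0,0,0,0,0], gripper=[0.8,0.8,0.8,0.8,0.8,0.8,0.8,0.8,0.8,0.8])

```text
clock: 6.8
eef_pos: [0.5041, -0.0424, 0.1792]
eef_rot: [-2.228, -2.214, 0.0]
wrist_force: [0.5, 1.3, -1.6]
grip_width: 0.579
finger_force: 8.0
```

Emit:
drive_tool(delta_pos=[[35,4,0],[35,4,0],[30,3,0],[20,2,0],[10,1,0],[0,0,0],[0,0,0]], yaw=[0,0,0,0,0,0,0], gripper=[0.8,0.8,0.8,0.8,0.8,0.8,0.8])

```text
clock: 7.5
eef_pos: [0.5194, 0.0846, 0.1794]
eef_rot: [-2.229, -2.214, 0.001]
wrist_force: [0.6, -0.3, 0.4]
grip_width: 0.573
finger_force: 8.0
```

Run:
```python
from h import *
s=stat();shot('wrist','w1.png')
np.save('s1.npy',s,allow_pickle=True)
for n in ['dish_round','dish_long','dish_square']:
    for r in env.recognise(n,'wrist')[:2]: print(n,r)
```

```text
t 7.5 pos [519.4  84.6 179.4] head 89.63 zax [-0. -0. -1.] F [ 0.6 -0.3  0.4] w 0.5725039883087089 7.999969919328578
dish_round {'point': [0.5319, 0.1984, 0.0066], 'score': 0.62}
dish_long {'point': [0.4226, 0.1931, 0.0101], 'score': 0.75}
dish_square {'point': [0.6321, 0.212, 0.0076], 'score': 0.84}
```

View pics/w1.png

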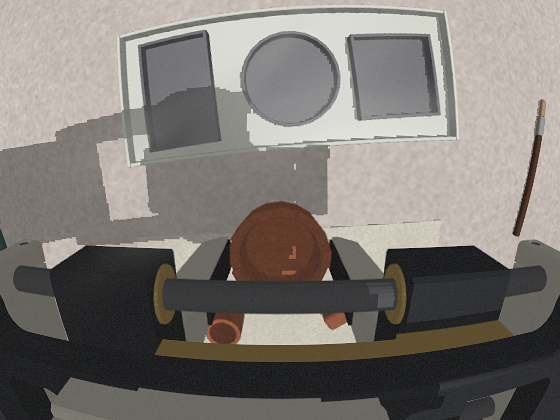

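The wrist view shows the base held level. The dish rims are: oblong corners (139,43), (208,31), (220,140), (151,152); round centre about (291,79); square corners (346,36), (434,35), (440,117), (356,120).

Run:
```python
from h import *
s=np.load('s1.npy',allow_pickle=True).item()
for n,c in dict(long=[(139,43),(208,31),(220,140),(151,152)],sq=[(346,36),(434,35),(440,117),(356,120)],rnd=[(241,79),(291,31),(340,79),(291,126)]).items():
    w=np.array([wpx2w(s,u,v,.02)[:2]*1000 for u,v in c],np.float32);r=cv2.minAreaRect(w)
    print(n,w.round(0).tolist(),'mean',w.mean(0).round(1),'rect',np.round(r[0],1),np.round(r[1],1),round(r[2],1))
```

```text
long [[382.0, 246.0], [453.0, 250.0], [464.0, 144.0], [394.0, 136.0]] mean [423. 194.] rect [423.  194.8] [ 70.8 111.4] 6.3
sq [[582.0, 244.0], [674.0, 255.0], [679.0, 171.0], [590.0, 162.0]] mean [631.2 208. ] rect [632.2 208.3] [92.9 84.8] 6.0
rnd [[484.0, 201.0], [530.0, 247.0], [575.0, 201.0], [530.0, 156.0]] mean [529.8 201. ] rect [529.9 200.9] [65.4 64.3] 45.0
```

Emit:
drive_tool(delta_pos=[[20,2,0],[30,2.3,0],[30,2,0],[20,2,0],[16.5,1,0],[0,0,25],[0,0,30],[0,0,30],[0,0,25],[0,0,10]], yaw=[0,0,0,0,0,0,0,0,0,0], gripper=[0.8,0.8,0.8,0.8,0.8,0.8,0.8,0.8,0.8,0.8])

```text
clock: 8.7
eef_pos: [0.5289, 0.2005, 0.0572]
eef_rot: [-2.229, -2.212, 0.004]
wrist_force: [-0.3, 0.8, -0.9]
grip_width: 0.578
finger_force: 8.0
```

Emit:
drive_tool(delta_pos=[[0,0,3],[0,0,3],[0,0,2],[0,0,1.5],[0,0,1.5],[0,0,0.7],[0,0,0],[0,0,0]], yaw=[0,0,0,0,0,0,0,0], gripper=[0.8,0.8,0.8,0.8,0.8,0.8,0.8,0.8])

```text
clock: 9.5
eef_pos: [0.5298, 0.2012, 0.048]
eef_rot: [2.229, 2.214, 0.0]
wrist_force: [0.0, -0.2, 0.2]
grip_width: 0.576
finger_force: 8.0
```

Emit:
drive_tool(delta_pos=[[0,0,0.5],[0,0,0.5],[0,0,0],[0,0,0]], yaw=[0,0,0,0], gripper=[0.8,0.8,0.8,0.8])

```text
clock: 9.9
eef_pos: [0.5298, 0.2012, 0.0469]
eef_rot: [-2.229, -2.214, 0.0]
wrist_force: [0.6, 0.1, -0.4]
grip_width: 0.58
finger_force: 8.0
```

Emit:
drive_tool(delta_pos=[[0,0,0.4],[0,0,0],[0,0,0]], yaw=[0,0,0], gripper=[0.8,0.8,0.8])

```text
clock: 10.2
eef_pos: [0.5299, 0.2012, 0.0467]
eef_rot: [2.229, 2.214, 0.0]
wrist_force: [-1.7, -0.4, 3.3]
grip_width: 0.573
finger_force: 8.0
```

Emit:
drive_tool(delta_pos=[[0,0,0.4],[0,0,0],[0,0,0]], yaw=[0,0,0], gripper=[0.8,0.8,0.8])

```text
clock: 10.5
eef_pos: [0.5299, 0.2012, 0.0467]
eef_rot: [2.229, 2.214, 0.0]
wrist_force: [-3.7, -1.7, 8.0]
grip_width: 0.573
finger_force: 8.0
```

Emit:
drive_tool(delta_pos=[[0,0,-0.5],[0,0,0],[0,0,0],[0,0,0],[0,0,0],[0,0,-3],[0,0,-15],[0,0,-40],[0,0,-50],[0,0,-30]], yaw=[0,0,0,0,0,0,0,0,0,0], gripper=[-0.2,-0.4,-0.6,-0.8,-0.8,-0.8,-0.8,-0.8,-0.8,-0.8])

```text
clock: 11.5
eef_pos: [0.5303, 0.2014, 0.1899]
eef_rot: [2.228, 2.213, 0.006]
wrist_force: [0.0, 0.3, -0.4]
grip_width: 0.904
finger_force: 0.0
```

Run:
```python
from h import *
s=stat();shot('top','t1.png')
im=cv2.imread('pics/t1.png');cv2.imwrite('pics/t1c.png',cv2.resize(im[150:330,120:300],None,fx=3,fy=3))
for n in ['base']:
    for r in env.recognise(n,'top')[:2]: print(n,r)
```

```text
t 11.5 pos [530.3 201.4 189.9] head 89.61 zax [ 0.004  0.001 -1.   ] F [ 0.   0.3 -0.4] w 0.9035437277640206 0.0
base {'point': [0.5323, 0.1971, 0.0114], 'score': 0.55}
```

View pics/t1c.png

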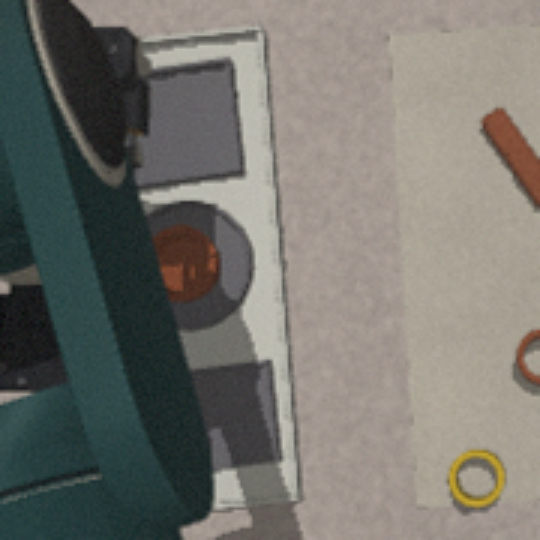

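The base sits in the round dish at crop (188,265), hollow up. Next is the handle.

Emit:
drive_tool(delta_pos=[[-15,1.4,0],[-30,3,0],[-40,3.6,0],[-40,3.6,0],[-40,3.6,0],[-40,3.6,0],[-40,3.6,0],[-40,3.6,0],[-40,3.6,0],[-40,3.6,0]], yaw=[0,0,0,0,0,0,0,0,0,0], gripper=[-0.8,-0.8,-0.8,-0.8,-0.8,-0.8,-0.8,-0.8,-0.8,-0.8])

```text
clock: 12.6
eef_pos: [0.5595, -0.1664, 0.1837]
eef_rot: [-2.228, -2.213, 0.001]
wrist_force: [1.1, 0.2, 0.6]
grip_width: 0.9
finger_force: 0.0
```

Emit:
drive_tool(delta_pos=[[-40,3.6,0],[-40,3.6,0],[-40,3.6,0],[-30,3,0],[-20,2,0],[-7,0.6,0],[0,0,0],[0,0,0]], yaw=[0,0,0,0,0,3.1,0,0], gripper=[-0.8,-0.8,-0.8,-0.8,-0.8,-0.8,-0.8,-0.8])

```text
clock: 13.4
eef_pos: [0.5754, -0.3408, 0.1842]
eef_rot: [-2.286, -2.154, 0.0]
wrist_force: [0.5, 0.7, 0.7]
grip_width: 0.898
finger_force: 0.0
```

Run:
```python
from h import *; from wseg import wseg
s=stat();im=shot('wrist','w2.png')
i=env.camera_info('wrist')
M=np.eye(4);M[:3,:3]=R.from_rotvec(s['eef_rot']).as_matrix();M[:3,3]=s['eef_pos'];T=M@np.array(i['tool_from_camera'])
q=np.linalg.inv(T)@[.568,-.34,.01,1];q=q[:3];a=np.arctan2(np.hypot(q[0],q[1]),q[2]);f=325.19
u,v=np.array([i['cx'],i['cy']])+f*a*q[:2]/np.hypot(*q[:2]);print(u,v)
wseg(s,im,dict(handle=(int(u),int(v),55,.010)))
```

```text
t 13.4 pos [ 575.4 -340.8  184.2] head 86.59 zax [-0.001  0.001 -1.   ] F [0.5 0.7 0.7] w 0.8984204850089772 0.0
272.99856724582554 198.4464482143554
handle 1619 rect [ 567.7 -340.4] [75.4 34.4] 86.6 circ [ 560. -340.] 37.7 min [ 548.7 -377.7] max [ 585.3 -302.4]
```

Emit:
drive_tool(delta_pos=[[0,0,20],[0,0,30],[0,0,30],[0,0,30],[0,0,20],[0,0,12],[0,0,8],[0,0,5.5],[0,0,0],[0,0,0]], yaw=[0,0,0,0,0,0,0,0,0,0], gripper=[-0.8,-0.8,-0.8,-0.8,-0.8,-0.8,-0.8,-0.6,-0.4,-0.2])

```text
clock: 14.45
eef_pos: [0.5761, -0.3413, 0.03]
eef_rot: [2.287, 2.152, 0.0]
wrist_force: [0.4, -0.3, -0.3]
grip_width: 0.69
finger_force: 0.0
```

Emit:
drive_tool(delta_pos=[[0,0,0],[0,0,0],[0,0,0],[0,0,0],[0,0,0],[0,0,0],[0,0,0],[0,0,0],[0,0,0],[0,0,0]], yaw=[0,0,0,0,0,0,0,0,0,0], gripper=[0,0.2,0.3,0.4,0.5,0.55,0.6,0.7,0.9,0.9])

```text
clock: 15.45
eef_pos: [0.5758, -0.3411, 0.0291]
eef_rot: [-2.288, -2.153, -0.0]
wrist_force: [-0.6, -0.0, 0.4]
grip_width: 0.222
finger_force: 7.4
```

Emit:
drive_tool(delta_pos=[[0,0,-4],[0,0,-8],[0,0,-14],[0,0,-24],[0,0,-30],[0,0,-30],[0,0,-20],[0,0,-10],[0,0,0],[0,0,0]], yaw=[0,0,0,0,0,0,0,0,0,0], gripper=[0.9,0.9,0.9,0.9,0.9,0.9,0.9,0.9,0.9,0.9])

```text
clock: 16.45
eef_pos: [0.5755, -0.3409, 0.1684]
eef_rot: [-2.287, -2.152, 0.0]
wrist_force: [0.0, -0.2, -0.7]
grip_width: 0.218
finger_force: 7.5
```

Emit:
drive_tool(delta_pos=[[10,-3.6,0],[20,-7.1,0],[30,-10.6,0],[35,-12.4,0],[35,-12.4,0],[35,-12.4,0],[35,-12.4,0],[35,-12.4,0],[35,-12.4,0],[35,-12.4,0]], yaw=[0,0,0,0,0,0,0,0,0,0], gripper=[0.9,0.9,0.9,0.9,0.9,0.9,0.9,0.9,0.9,0.9])

```text
clock: 17.45
eef_pos: [0.485, -0.0284, 0.168]
eef_rot: [-2.287, -2.152, 0.001]
wrist_force: [0.5, -0.4, -0.3]
grip_width: 0.222
finger_force: 7.5
```

Emit:
drive_tool(delta_pos=[[35,-12.4,0],[30,-10.6,0],[25,-8.9,0],[15,-5.3,0],[5,-1.8,0],[0,0,0],[0,0,0],[0,0,0]], yaw=[0,0,0,-4.8,-4.8,0,0,0], gripper=[0.9,0.9,0.9,0.9,0.9,0.9,0.9,0.9])

```text
clock: 18.25
eef_pos: [0.4536, 0.0816, 0.1688]
eef_rot: [-2.102, -2.334, 0.001]
wrist_force: [0.2, 0.5, -0.4]
grip_width: 0.216
finger_force: 7.5
```

Run:
```python
from h import *
s=stat();im=shot('wrist','w3.png');np.save('s3.npy',s,allow_pickle=True)
print(env.recognise('dish_long','wrist')[:1])
cv2.imwrite('pics/w3b.png',cv2.resize(im[:280,140:420],None,fx=2.1,fy=2.1,interpolation=cv2.INTER_CUBIC)[...,::-1])
```

```text
t 18.25 pos [453.6  81.6 168.8] head 95.97 zax [-0.001 -0.    -1.   ] F [ 0.2  0.5 -0.4] w 0.21606593392690257 7.493281812930945
[{'point': [0.4236, 0.1955, 0.009], 'score': 0.77}]
```

View pics/w3b.png

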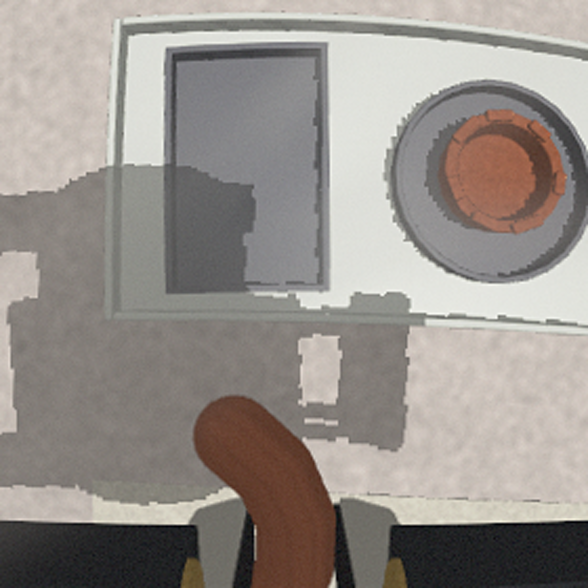

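The handle is held firmly. The oblong dish's rim corners in the crop are (165,47), (328,43), (329,291), (166,294). The base stands well inside the round dish.

Run:
```python
from h import *
s=np.load('s3.npy',allow_pickle=True).item()
w=np.array([wpx2w(s,u/2.1+140,v/2.1,.02)[:2]*1000 for u,v in [(165,47),(328,43),(329,291),(166,294)]],np.float32);r=cv2.minAreaRect(w)
print(w.round(1).tolist(),w.mean(0),r)
m=R.from_rotvec(s['eef_rot']).as_matrix()[:2,:2];c=np.array(w.mean(0))
print('tool shift',m.T@(c-np.array(s['eef_pos'])[:2]*1000))
```

```text
[[380.5, 244.5], [450.29998779296875, 251.6999969482422], [461.8999938964844, 142.8000030517578], [392.8999938964844, 135.0]] [421.37842 193.48195] ((421.531005859375, 193.6552734375), (70.1012191772461, 110.19325256347656), 6.433860778808594)
tool shift [114.63333665 -20.42756561]
```

Emit:
drive_tool(delta_pos=[[20,-4,0],[30,-5,0],[30,-5,0],[24.5,-4.4,0],[10,-2,0],[0,0,20],[0,0,30],[0,0,30],[0,0,20],[0,0,10]], yaw=[0,0,0,0,0,0,0,0,0,0], gripper=[0.9,0.9,0.9,0.9,0.9,0.9,0.9,0.9,0.9,0.9])

```text
clock: 19.35
eef_pos: [0.4208, 0.1927, 0.0573]
eef_rot: [-2.101, -2.335, 0.003]
wrist_force: [-0.7, -0.4, -0.7]
grip_width: 0.223
finger_force: 7.5
```

Emit:
drive_tool(delta_pos=[[0,0,5],[0,0,5],[0,0,4],[0,0,3],[0,0,2],[0,0,1.5],[0,0,1],[0,0,0],[0,0,0]], yaw=[0,0,0,0,0,0,0,0,0], gripper=[0.9,0.9,0.9,0.9,0.9,0.9,0.9,0.9,0.9])

```text
clock: 20.25
eef_pos: [0.4213, 0.1936, 0.0377]
eef_rot: [2.1, 2.337, 0.0]
wrist_force: [-0.8, -0.3, 0.5]
grip_width: 0.223
finger_force: 7.5
```

Emit:
drive_tool(delta_pos=[[0,0,0.6],[0,0,0.4],[0,0,0],[0,0,0]], yaw=[0,0,0,0], gripper=[0.9,0.9,0.9,0.9])

```text
clock: 20.65
eef_pos: [0.4213, 0.1936, 0.0366]
eef_rot: [-2.1, -2.337, 0.0]
wrist_force: [0.2, -0.2, -1.4]
grip_width: 0.221
finger_force: 7.5
```

Emit:
drive_tool(delta_pos=[[0,0,0.5],[0,0,0],[0,0,0]], yaw=[0,0,0], gripper=[0.9,0.9,0.9])

```text
clock: 20.95
eef_pos: [0.4213, 0.1936, 0.0362]
eef_rot: [2.1, 2.337, 0.0]
wrist_force: [0.3, 0.2, -1.4]
grip_width: 0.219
finger_force: 7.5
```

Emit:
drive_tool(delta_pos=[[0,0,0.4],[0,0,0],[0,0,0]], yaw=[0,0,0], gripper=[0.9,0.9,0.9])

```text
clock: 21.25
eef_pos: [0.4214, 0.1937, 0.036]
eef_rot: [2.1, 2.337, 0.0]
wrist_force: [-1.1, 0.9, 4.2]
grip_width: 0.222
finger_force: 7.5
```

Emit:
drive_tool(delta_pos=[[0,0,0.4],[0,0,0],[0,0,0]], yaw=[0,0,0], gripper=[0.9,0.9,0.9])

```text
clock: 21.55
eef_pos: [0.4215, 0.1937, 0.0358]
eef_rot: [2.1, 2.337, 0.001]
wrist_force: [-2.2, -1.0, 7.7]
grip_width: 0.221
finger_force: 8.0
```

Emit:
drive_tool(delta_pos=[[0,0,-0.5],[0,0,0],[0,0,0],[0,0,0],[0,0,0],[0,0,-2],[0,0,-5],[0,0,-10],[0,0,-20],[0,0,-30]], yaw=[0,0,0,0,0,0,0,0,0,0], gripper=[0.52,0.48,0.44,0.44,0.44,0.44,0.44,0.44,0.44,0.44])

```text
clock: 22.55
eef_pos: [0.4207, 0.1934, 0.1032]
eef_rot: [-2.099, -2.336, 0.003]
wrist_force: [0.3, -0.9, 1.4]
grip_width: 0.281
finger_force: 0.0
```

Emit:
drive_tool(delta_pos=[[0,0,-30],[0,0,-30],[0,0,-20],[-40,0,0],[-50,0,0],[-50,0,0],[-30,0,0],[0,0,0]], yaw=[0,0,0,0,0,0,0,0], gripper=[0.2,0,-0.4,-0.4,-0.4,-0.4,-0.4,-0.4])

```text
clock: 23.35
eef_pos: [0.4395, 0.0217, 0.1839]
eef_rot: [2.103, 2.332, 0.0]
wrist_force: [0.1, 0.2, 0.2]
grip_width: 0.696
finger_force: 0.0
```

Run:
```python
from h import *; from wseg import wseg
s=stat();im=shot('wrist','w4.png')
r=env.recognise('neck','top');shot('top','t2.png')
for r in env.recognise('neck','top')[:3]+env.recognise('handle','wrist')[:1]: print(r)
```

```text
t 23.35 pos [439.5  21.7 183.9] head 95.9 zax [ 0.001 -0.001 -1.   ] F [0.1 0.2 0.2] w 0.6961961688998142 0.0
{'point': [0.3757, -0.0846, 0.0442], 'score': 0.62}
{'point': [0.5991, -0.0388, 0.0157], 'score': 0.59}
{'point': [0.4146, 0.1821, 0.0252], 'score': 0.61}
```

View pics/w4.png

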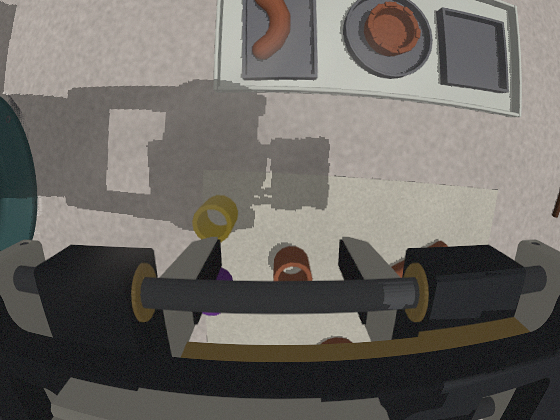

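The handle lies in the oblong dish at (270,30) and the base in the round dish. The neck stands at (292,265). Gripping the neck.

Emit:
drive_tool(delta_pos=[[-20,3,0],[-30,5,0],[-22,3.4,0],[0,0,20],[0,0,30],[0,0,30],[0,0,30],[0,0,15],[0,0,8],[0,0,4]], yaw=[0,0,0,0,0,0,0,0,0,0], gripper=[-0.5,-0.5,-0.5,-0.5,-0.5,-0.5,-0.5,-0.5,-0.5,-0.5])

```text
clock: 24.6
eef_pos: [0.4587, -0.0454, 0.046]
eef_rot: [2.099, 2.337, 0.0]
wrist_force: [-0.1, -0.4, 0.8]
grip_width: 0.753
finger_force: 0.0
```

Emit:
drive_tool(delta_pos=[[0,0,0],[0,0,0],[0,0,0],[0,0,0],[0,0,0],[0,0,0],[0,0,0],[0,0,0],[0,0,0],[0,0,0]], yaw=[0,0,0,0,0,0,0,0,0,0], gripper=[-0.2,-0.1,0,0.05,0.1,0.15,0.2,0.25,0.6,0.8])

```text
clock: 25.6
eef_pos: [0.4584, -0.0458, 0.0459]
eef_rot: [2.1, 2.337, 0.0]
wrist_force: [0.5, -0.3, 2.5]
grip_width: 0.416
finger_force: 8.0
```

Emit:
drive_tool(delta_pos=[[0,0,-4],[0,0,-8],[0,0,-14],[0,0,-24],[0,0,-30],[0,0,-30],[0,0,-10],[0,0,0],[0,0,0]], yaw=[0,0,0,0,0,0,0,0,0], gripper=[0.8,0.8,0.8,0.8,0.8,0.8,0.8,0.8,0.8])

```text
clock: 26.5
eef_pos: [0.4581, -0.0458, 0.1649]
eef_rot: [-2.099, -2.336, 0.001]
wrist_force: [0.5, -0.1, -0.7]
grip_width: 0.419
finger_force: 8.0
```

Emit:
drive_tool(delta_pos=[[15,12.6,0],[25,20.9,0],[30,25.1,0],[30,25.1,0],[30,25.1,0],[20,16.8,0],[10,8.4,0],[0,0,0],[0,0,0]], yaw=[0,0,0,0,0,0,0,0,0], gripper=[0.8,0.8,0.8,0.8,0.8,0.8,0.8,0.8,0.8])

```text
clock: 27.4
eef_pos: [0.574, 0.1269, 0.165]
eef_rot: [-2.099, -2.336, 0.002]
wrist_force: [-0.6, -0.3, -0.4]
grip_width: 0.416
finger_force: 8.0
```

Run:
```python
from h import *
s=stat();im=shot('wrist','w5.png');np.save('s5.npy',s,allow_pickle=True)
print(env.recognise('dish_square','wrist')[:1],env.recognise('handle','wrist')[:1],env.recognise('base','wrist')[:1])
```

```text
t 27.4 pos [574.  126.9 165. ] head 96.11 zax [-0.001 -0.001 -1.   ] F [-0.6 -0.3 -0.4] w 0.41610988093104084 7.999752452597022
[{'point': [0.6309, 0.2091, 0.0092], 'score': 0.71}] [{'point': [0.4188, 0.189, 0.0219], 'score': 0.74}] [{'point': [0.5264, 0.2022, 0.0165], 'score': 0.82}]
```

View pics/w5.png

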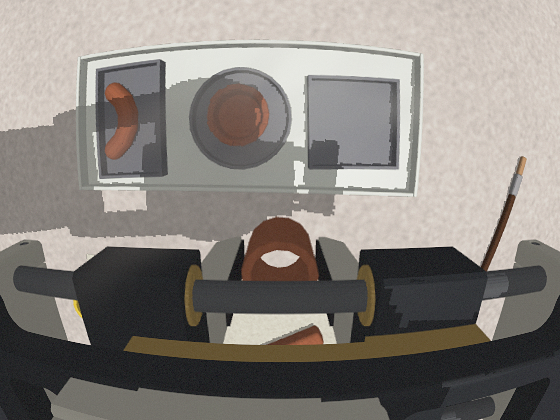

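The neck is held upright, and the square dish is at (352,122), clear. Base (240,115) and handle (120,122) are in place.

Emit:
drive_tool(delta_pos=[[20,17,0],[27.5,23.2,0],[20,17,0],[10,8.4,0],[0,0,20],[0,0,30],[0,0,30],[0,0,15],[0,0,8],[0,0,4]], yaw=[0,0,0,0,0,0,0,0,0,0], gripper=[0.8,0.8,0.8,0.8,0.8,0.8,0.8,0.8,0.8,0.8])

```text
clock: 28.6
eef_pos: [0.6317, 0.2113, 0.0591]
eef_rot: [2.1, 2.336, 0.0]
wrist_force: [-0.6, -0.7, 0.3]
grip_width: 0.42
finger_force: 8.0
```

Emit:
drive_tool(delta_pos=[[0,0,2],[0,0,1.5],[0,0,0],[0,0,0]], yaw=[0,0,0,0], gripper=[0.8,0.8,0.8,0.8])

```text
clock: 29.0
eef_pos: [0.6318, 0.2117, 0.056]
eef_rot: [2.1, 2.336, 0.001]
wrist_force: [0.5, 0.1, -1.2]
grip_width: 0.419
finger_force: 8.0
```

Emit:
drive_tool(delta_pos=[[0,0,0.5],[0,0,0],[0,0,0]], yaw=[0,0,0], gripper=[0.8,0.8,0.8])

```text
clock: 29.3
eef_pos: [0.6316, 0.2116, 0.0549]
eef_rot: [2.1, 2.337, 0.0]
wrist_force: [0.2, 0.5, 0.2]
grip_width: 0.419
finger_force: 8.0
```

Emit:
drive_tool(delta_pos=[[0,0,0.7],[0,0,0.6],[0,0,0],[0,0,0]], yaw=[0,0,0,0], gripper=[0.8,0.8,0.8,0.8])

```text
clock: 29.7
eef_pos: [0.6315, 0.2116, 0.0535]
eef_rot: [-2.1, -2.337, 0.0]
wrist_force: [0.5, 1.2, -0.9]
grip_width: 0.417
finger_force: 8.0
```

Emit:
drive_tool(delta_pos=[[0,0,0.5],[0,0,0],[0,0,0]], yaw=[0,0,0], gripper=[0.8,0.8,0.8])

```text
clock: 30.0
eef_pos: [0.6316, 0.2116, 0.0531]
eef_rot: [2.1, 2.337, 0.0]
wrist_force: [0.4, 0.2, 0.3]
grip_width: 0.414
finger_force: 8.0
```

Emit:
drive_tool(delta_pos=[[0,0,0.4],[0,0,0],[0,0,0]], yaw=[0,0,0], gripper=[0.8,0.8,0.8])

```text
clock: 30.3
eef_pos: [0.6316, 0.2116, 0.053]
eef_rot: [2.1, 2.337, 0.0]
wrist_force: [-2.9, 0.1, 5.0]
grip_width: 0.419
finger_force: 8.0
```

Contact made. I release, lift, and back away.

Emit:
drive_tool(delta_pos=[[0,0,-0.3],[0,0,0],[0,0,0],[0,0,0],[0,0,0],[0,0,-5],[0,0,-15],[0,0,-30],[0,0,-40],[0,0,-30]], yaw=[0,0,0,0,0,0,0,0,0,0], gripper=[0.1,0,-0.1,-0.2,-0.2,-0.2,-0.2,-0.2,-0.2,-0.2])

```text
clock: 31.3
eef_pos: [0.6318, 0.2117, 0.1769]
eef_rot: [2.099, 2.336, 0.003]
wrist_force: [0.6, 0.5, 0.5]
grip_width: 0.6
finger_force: 0.0
```

Emit:
drive_tool(delta_pos=[[-20,0,-20],[-40,0,-20],[-45,0,0],[-45,0,0],[-45,0,0],[-45,0,0],[-45,0,0],[-30,0,0],[0,0,0],[0,0,0]], yaw=[0,0,0,0,0,0,0,0,0,0], gripper=[-0.2,-0.2,-0.2,-0.2,-0.2,-0.2,-0.2,-0.2,-0.2,-0.2])

```text
clock: 32.3
eef_pos: [0.665, -0.1021, 0.214]
eef_rot: [2.101, 2.335, 0.001]
wrist_force: [0.6, 0.9, 0.1]
grip_width: 0.6
finger_force: 0.0
```

Run:
```python
from h import *
s=stat();a=shot('side','s9.png');b=shot('top','t9.png')
A=cv2.resize(a[260:365,180:390],(780,390))[...,::-1]
B=cv2.resize(b[150:330,120:300],(570,570))[...,::-1]
cv2.imwrite('pics/f1.png',A);cv2.imwrite('pics/f2.png',B)
```

```text
t 32.3 pos [ 665.  -102.1  214. ] head 96.04 zax [ 0.001  0.    -1.   ] F [0.6 0.9 0.1] w 0.5999195680099685 0.0
```

View pics/f1.png

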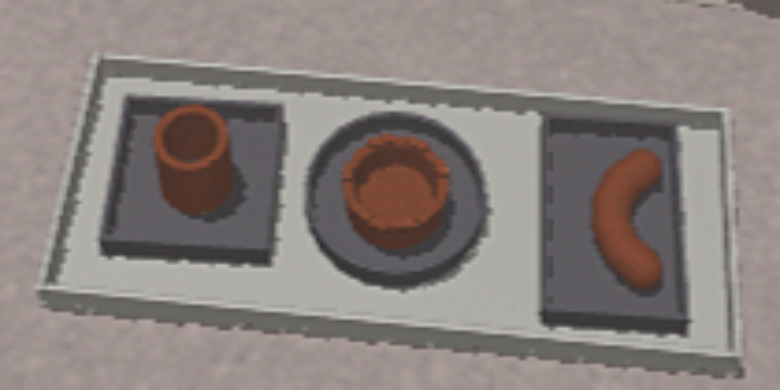

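View pics/t9.png

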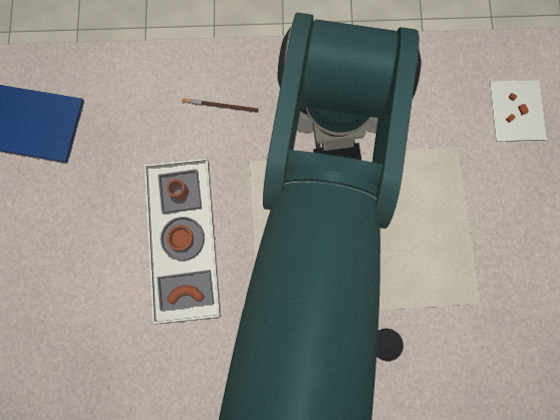

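All three pieces sit flat in their dishes: neck upright at (177,188), base hollow up at (181,238), handle at (186,294). The robot is clear, so I hand in the job.

```bash
python3 -c "
from bench import env
print(env.finish_job())"
```

```text
the job is handed in; nothing more can be done
None
```

I packed the base, handle and neck into the round, oblong and square dishes and handed the job in at about 32 s; the last pictures showed all three resting flat, but no verdict came back.

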